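# Clear the bottle and open the latched sample-bay gate

### The arm

A 6-joint arm with a two-finger parallel gripper is mounted at the origin on the work surface. World frame = base frame: x ahead of the robot, y to its left, z up, the work surface at z = 0. Lengths are in m, angles in rad, forces in N, time in s.
With the tool pointing down it reaches from about 0.2 to 0.875 m from the base axis. Payload 3.4 kg.
Tool frame: the origin (TCP) lies at the very end of the fingers, on their centre line; the grasp point (between the pads) lies manip.tcp_to_grasp behind it (manip.tcp_to_grasp is the distance from the TCP to the grasp point, in m); z points along the fingers, y is the line along which they close (so a half turn about z gives the same grasp; the last joint's range is limited). The gripper opens to 94 mm and grips with 3 to 60 N. Pads are 16 mm wide; open, the fingers measure 119 mm over their backs; the gripper's body (75 mm by 177 mm) begins 78 mm behind the grasp point.
Start: joints at [1.173, 0.276, 1.505, -0, 1.361, -0.121], TCP at [0.157, 0.553, 0.205] pointing down, gripper open.
Joint ranges: [-2.89, 2.89], [-0.75, 2.08], [0.22, 2.7], [-1.18, 4.32], [0.11, 2.71], [-2.7, 2.7]. Speed limits (rad/s): [2.57, 2.57, 3.14, 3.14, 3.14, 3.14].

### API

Orientations are given as a unit quaternion [x, y, z, w].
In Python, from plant import manip, solve_ik, eyes, workorder, telemetry gives the robot as it stands. The module is installed in compiled form; this text tells all that it offers. Calls block until the motion is done:
- manip.move_ptp(position, orientation): joint-space move of the TCP to a pose.
- manip.move_l(position, rotation=None, speed=0.15): straight line of the TCP; rotation=None keeps the orientation; speed is the mean speed in m/s.
- manip.goto_joints(angles): joint-space move.
- manip.let_go() and manip.close_gripper(f_grip=None): open the fingers fully, or close them until they stop; f_grip is the grip in N (None keeps the last).
- manip.hold(seconds).
- solve_ik(position, orientation): joint angles nearest the present ones, or None.
- eyes.grab_frame(name): name is "scene" or "top" or "wrist"; returns a dict with "img" (400x640x3 uint8, blue, green, red), "z_map" (400x640 float32, m along the optical axis (not along the pixel's ray), 0 where there is no reading), "K" (3x3 intrinsics, pixels), "eye" and "rotation" of the camera in the world; the wrist camera has in their place "mount" (4x4, takes a point from camera to tool coordinates, whose origin is the TCP and whose axes are the flange's). Camera axes: x right, y down, z forward; pixel columns grow to the right and rows downward; lengths in m; the calibration is good to about 2 mm. A picture is of the moment at which its call begins: read the wrist's pose just before it.
A pose or a line that the arm cannot do raises manip.MotionError and nothing moves.
- workorder.job_done(): hands the job in; it is judged then, once.
Trained networks look in the newest picture that a camera, given by its name, has taken for a name from the list of things; names that differ only in an ending like _2 or _b are one class to them, and where a whole thing is asked for, a point or a joint stands for the part that bears it (a point fixed in the world has none). Each returns a list of dicts, best first, with "score" (0 to 1); they miss things now and then, are a little off and sometimes report something else, mostly with a low value. They report only what shows in the picture. A call takes as long as a camera call.
- eyes.cut_out(label, camera): "mask" (400x640 bool, what is visible of it) and "box" ([centre column, centre row, width, height] in pixels, round what is visible of it).
Readings, each from a call of its own:
- telemetry.read_time(): time.
- telemetry.read_joint_pos(): joint angles.
- telemetry.read_qd(): joint speeds.
- telemetry.read_effort(): joint torques, N m.
- telemetry.read_tcp_pos(): TCP position.
- telemetry.read_tool_rot(): TCP orientation.
- telemetry.read_wrist_force(): force on the tool from outside, world axes, zero at the start.
- telemetry.read_moment(): the same for the moment, N m.
- telemetry.read_opening(): finger opening in m.
- telemetry.read_gripper_force(): force on a finger pad.
Only numpy, scipy, OpenCV 4.12 (cv2) and the standard library are available. Lean on these libraries where they do the work, as an engineer would, in place of code of your own. Each camera call takes 0.05 s, during which the arm holds its last target. There are 200 camera calls.

### The job

The gate of the sample bay has to stand open so that the tube rack can be reached. First stand the amber bottle that is in the way of the gate upright in the black spill tray and let go of it; then work the thumb lever to lift the latch bar out of its catch and swing the gate wide open, about square to the bay's front or further, leaving it there with the bar dropped back down. Do not tip or shift the other glassware and boxes.

Things in the scene. Friction and masses are not known exactly. Their poses are not given: they have to be found in the camera images.
- bay: Fixed white sample bay, 310 mm wide: two front posts, clear sides, a rail above the mouth, open back, tube rack inside. Origin: on the table under the middle of the mouth, in the plane of the shut gate. x points into the bay, away from the robot; y to the left seen from the robot; z up. Front posts 30 x 30 mm, 250 mm high, centred at x = 10, y = +/-140 mm.
- rail_edge (a point): Middle of the lower front edge of the white rail that crosses above the mouth in front of the gate, 55 mm before the gate plane, 248 mm up; axes as the bay's. The rail is fixed, 310 mm wide, 30 mm deep (x) and 18 mm thick. It keeps an upright gripper from coming down on the lever peg: there lean the tool back towards the robot by about 35 degrees, fingers pointing down and into the bay.
- gate_hinge (a point): Point on the table below the gate's vertical hinge, at x = 0, y = +110 mm in the bay's frame, axes as the bay's. The gate, a clear panel in a white frame, reaches 217 mm from here towards the bay's -y when shut; 14 mm thick, from 10 to 150 mm above the table, with the latch bar's top at 173 mm. Nothing stands behind its free edge once it is ajar, so it can be pushed on from inside.
- gate (a joint): Gate angle in rad: 0 shut, grows as the free edge swings out of the bay towards the robot (clockwise seen from above), stop at 1.75. Stiff enough (0.06 N m) to stay where it is left. While the latch bar is down in its catch it opens only a few hundredths.
- latch (a joint): Latch bar angle in rad: 0 down, grows as the nose lifts, stop at 0.45. The nose clears the catch above about 0.25; 0.35 is comfortable. Pressing the thumb lever's end down lifts the nose; let go, the bar falls back by its weight (about 1 N at the peg holds it up). Hold it until the gate has swung 0.15 or more. Bar and lever ride on the gate.
- latch_pivot (a point): Pivot of the steel latch bar, on the robot side of the gate: 14 mm in front of the gate's middle plane, 165 mm from the hinge, 165 mm up. In the bar's frame: x, y, z as the bay's with gate shut and bar down. The nose (16 mm high) runs 85 mm along -y, past the free edge, behind the catch, a steel lip on the right post; the thin thumb lever runs 100 mm along +y to the peg.
- latch_peg (a point): Point on the axis of the round steel peg at the thumb lever's end, 45 mm out from the bar; 100 mm along +y from the pivot; bar's frame. The peg sticks out along -x (towards the robot when shut), 12 mm thick, free for 42 mm inward and 17 mm outward of this point, the last 6 mm an 18 mm knob. Shut: 59 mm before the gate plane, 65 mm from the hinge. It turns easily between fingers closed on it sideways.
- bottle: Amber bottle with white cap standing in the gate's path, 54 mm in diameter, 130 mm high, straight-sided up to 100 mm, about 250 g. Origin: centre of its underside; z up its axis.
- spill_tray: Fixed shallow black tray on the table, 220 (x) x 160 (y) x 22 mm high, walls and floor 4 to 5 mm thick. Origin: centre of its underside. A clear jar stands in its +x half; the -x half, about 55 mm from the middle, is free for the bottle.
- tall_bottle: Bystander: clear jar with black cap standing in the +x half of the spill tray, 54 mm in diameter, 105 mm high. Origin: centre of its underside.
- tip_box: Bystander: white pipette-tip box 120 x 80 x 60 mm. Origin: centre of its underside.
- wash_bottle: Bystander: white wash bottle 64 mm in diameter, 150 mm high. Origin: centre of its underside.
- squat_jar: Bystander: clear jar with black cap, 70 mm in diameter, 70 mm high. Origin: centre of its underside.
- beaker: Bystander: glass beaker left of the bay, 64 mm across the rim, 85 mm high. Origin: centre of its underside.
- vial_rack: Bystander: low white vial rack right of the bay's mouth, 60 x 90 x 52 mm. Origin: centre of its underside.

How it is judged:
By the outcome, as a careful person would: the job done as asked, in the order asked, and still so for the second after the job is handed in, with the robot touching nothing.
It also fails if it takes over 72 s, if anything falls off the work surface, if the arm or the gripper's body presses on something with over 40 N, if the wrist force passes 120 N, or if a joint passes its speed limit or range.

## Working session

There is one attempt and no reset: what is moved stays moved. The work goes in short steps, each a Python script; the robot and the scene stay as the last script left them, time stands still between calls to the robot, and variables do not carry over. Pictures are saved under pics/ and viewed, at most 10 in all, crops included, and the job is handed in when it is done.

```bash
mkdir -p pics; cat > h.py <<'E'
import numpy as np, cv2
from plant import manip, solve_ik, eyes, workorder, telemetry
from scipy.spatial.transform import Rotation as R
def pts(f,mask):
    v,u=np.nonzero(mask&(f["z_map"]>0)); z=f["z_map"][v,u]; K=f["K"]
    p=np.c_[(u-K[0,2])*z/K[0,0],(v-K[1,2])*z/K[1,1],z]
    return p@np.array(f["rotation"]).T+np.array(f["eye"]) if np.array(f["rotation"]).shape==(3,3) else R.from_quat(f["rotation"]).apply(p)+np.array(f["eye"])
def st():
    print("t",telemetry.read_time(),"tcp",np.round(telemetry.read_tcp_pos(),4),"F",np.round(telemetry.read_wrist_force(),1),"op",telemetry.read_opening())
E
python3 - <<'E'
from h import *
print(manip.tcp_to_grasp); st()
for c in("scene","top"):
    f=eyes.grab_frame(c); cv2.imwrite(f"pics/{c}0.png",f["img"]); print(c,np.round(f["eye"],3),np.round(f["rotation"],3).tolist())
    for n in["bay","gate","latch","latch_peg","bottle","spill_tray","tall_bottle","tip_box","wash_bottle","squat_jar","beaker","vial_rack"]:
        for d in eyes.cut_out(n,c)[:2]:
            p=pts(f,d["mask"])
            if len(p): print(n,round(d["score"],2),np.round(d["box"]).tolist(),len(p),"med",np.round(np.median(p,0),3),"lo",np.round(np.percentile(p,2,0),3),"hi",np.round(np.percentile(p,98,0),3))
E
```

```text
0.0188
t 0.0 tcp [0.1569 0.5526 0.2046] F [ 0.3  0.  -0.3] op 0.09389599784272745
scene [ 1.106 -0.412  1.33 ] [0.882, 0.376, -0.119, -0.259]
bay 0.79 [352.0, 256.0, 162.0, 183.0] 13342 med [0.729 0.064 0.072] lo [ 0.586 -0.099  0.003] hi [0.875 0.211 0.267]
gate 0.83 [327.0, 242.0, 48.0, 78.0] 1522 med [0.637 0.048 0.108] lo [ 0.598 -0.048  0.016] hi [0.654 0.15  0.174]
gate 0.72 [352.0, 257.0, 156.0, 181.0] 13225 med [0.73  0.065 0.07 ] lo [ 0.583 -0.099  0.002] hi [0.875 0.211 0.267]
bottle 0.95 [287.0, 213.0, 17.0, 30.0] 386 med [0.486 0.037 0.12 ] lo [0.458 0.021 0.032] hi [0.503 0.067 0.133]
spill_tray 0.86 [183.0, 276.0, 81.0, 87.0] 3392 med [ 0.367 -0.308  0.004] lo [ 0.27  -0.381 -0.002] hi [ 0.495 -0.212  0.023]
tall_bottle 0.84 [191.0, 281.0, 24.0, 28.0] 543 med [ 0.459 -0.292  0.087] lo [ 0.421 -0.315  0.011] hi [ 0.472 -0.263  0.113]
tall_bottle 0.35 [390.0, 116.0, 21.0, 40.0] 570 med [0.439 0.533 0.087] lo [0.406 0.516 0.011] hi [0.459 0.563 0.151]
tip_box 0.72 [348.0, 131.0, 42.0, 44.0] 993 med [0.35  0.417 0.056] lo [0.281 0.387 0.004] hi [0.402 0.468 0.065]
tip_box 0
[... 1688 characters left out ...]
tip_box 0.88 [211.0, 253.0, 42.0, 43.0] 1234 med [0.338 0.43  0.059] lo [0.282 0.393 0.   ] hi [0.397 0.479 0.065]
tip_box 0.63 [347.0, 138.0, 113.0, 102.0] 7403 med [0.729 0.058 0.059] lo [ 0.575 -0.086  0.003] hi [0.869 0.218 0.268]
squat_jar 0.88 [210.0, 202.0, 24.0, 23.0] 444 med [0.504 0.463 0.068] lo [0.476 0.439 0.015] hi [0.535 0.498 0.074]
squat_jar 0.31 [328.0, 181.0, 6.0, 19.0] 67 med [0.571 0.095 0.17 ] lo [0.548 0.089 0.165] hi [0.595 0.101 0.177]
beaker 0.6 [270.0, 167.0, 16.0, 25.0] 391 med [0.636 0.293 0.045] lo [0.597 0.26  0.   ] hi [0.655 0.318 0.087]
vial_rack 0.9 [411.0, 172.0, 32.0, 22.0] 495 med [ 0.657 -0.173  0.035] lo [ 0.635 -0.212  0.006] hi [ 0.7   -0.127  0.055]
```

```bash
python3 - <<'E'
from h import *
P=[];B=[];T=[]
for c in("scene","top"):
    f=eyes.grab_frame(c)
    p=pts(f,np.ones((400,640),bool))
    s=p[(p[:,2]>.255)&(p[:,2]<.29)&(p[:,0]>.5)&(p[:,0]<.95)&(p[:,1]>-.15)&(p[:,1]<.27)]
    print(c,"rail",len(s),cv2.minAreaRect(s[:,:2].astype(np.float32)*1000),cv2.boxPoints(cv2.minAreaRect(s[:,:2].astype(np.float32)*1000)).round().tolist(), np.percentile(s,[2,98],axis=0).round(3).tolist())
    b=p[(p[:,2]>.124)&(p[:,2]<.14)&(np.hypot(p[:,0]-.48,p[:,1]-.05)<.06)]
    print("cap",len(b),b.mean(0),cv2.minEnclosingCircle(b[:,:2].astype(np.float32)*1000))
    b=p[(p[:,2]>.02)&(p[:,2]<.1)&(np.hypot(p[:,0]-.48,p[:,1]-.05)<.06)]
    print("side",len(b),b.mean(0))
    t=p[(p[:,2]>.017)&(p[:,2]<.027)&(abs(p[:,0]-.38)<.16)&(abs(p[:,1]+.295)<.13)]
    print("tray",len(t),cv2.minAreaRect(t[:,:2].astype(np.float32)*1000))
    l=p[(p[:,2]>.155)&(p[:,2]<.182)&(p[:,0]>.5)&(p[:,0]<.7)&(p[:,1]>-.1)&(p[:,1]<.2)]
    for q in l[::3]: print(np.round(q*1000).astype(int).tolist(),end=' ')
    print()
    i=f["img"]
    cr=i[120:340,140:440] if c=="scene" else i[70:320,150:500]
    cv2.imwrite(f"pics/{c}c.png",cv2.resize(cr,None,fx=2.2,fy=2.2,interpolation=cv2.INTER_CUBIC))
E
```

```text
scene rail 1740 ((620.873046875, 51.23046112060547), (81.80027770996094, 312.459716796875), 6.552494525909424) [[562.0, 202.0], [598.0, -109.0], [679.0, -99.0], [644.0, 211.0]] [[0.573, -0.102, 0.257], [0.673, 0.2, 0.269]]
cap 189 [0.47852416 0.04744109 0.12917022] ((477.4346618652344, 48.6915283203125), 25.450334548950195)
side 122 [0.48689896 0.03012806 0.0781021 ]
tray 393 ((382.9697265625, -297.0946350097656), (159.81451416015625, 223.98880004882812), 81.12242889404297)
[643, 199, 181] [625, 178, 178] [620, 176, 170] [628, 180, 174] [619, 178, 161] [631, 177, 176] [646, 189, 179] [623, 178, 161] [632, 180, 170] [643, 180, 181] [643, 193, 167] [625, 175, 161] [634, 179, 167] [643, 180, 175] [644, 193, 163] [630, 180, 156] [640, 180, 168] [644, 189, 162] [635, 178, 158] [644, 179, 168] [640, 181, 155] [643, 178, 156] [577, 89, 174] [571, 87, 165] [579, 91, 171] [573, 85, 164] [582, 88, 172] [588, 94, 172] [584, 87, 170] [590, 92, 171] [677, 195, 155] [589, 89, 168] [595, 95, 168] [591, 87, 167] [598, 92, 169] [604, 98, 170] [599, 91, 167] [607, 94, 173] [603, 87, 170] [608, 94, 168
[... 1753 characters left out ...]
34), 23.910484313964844)
side 75 [0.45685553 0.05811064 0.06932405]
tray 370 ((382.0745544433594, -292.49261474609375), (162.3638153076172, 220.2935028076172), 81.1620101928711)
[672, -66, 165] [666, -67, 164] [661, -67, 161] [652, -68, 180] [616, -69, 168] [617, -77, 169] [596, 101, 171] [598, 93, 168] [616, -70, 159] [617, -79, 158] [593, 98, 172] [591, 101, 170] [591, 92, 170] [587, 95, 173] [585, 97, 169] [583, 100, 165] [582, 91, 171] [579, 94, 170] [575, 96, 175] [574, 99, 167] [574, 90, 167] [571, 93, 167] [567, 96, 172] [564, 95, 170] [560, 98, 173] [562, 89, 169] [559, 92, 169] [555, 95, 173] [552, 100, 169] [552, 92, 174] [549, 100, 169] [550, 91, 169] [549, 97, 159] [549, 88, 161]
```

View pics/scenec.png

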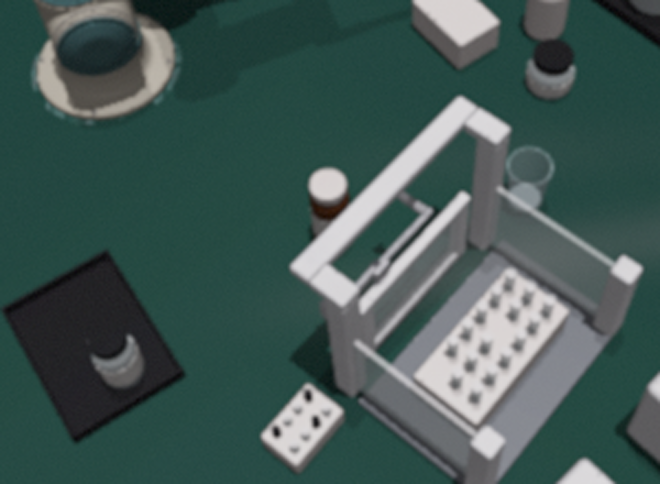

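View pics/topc.png

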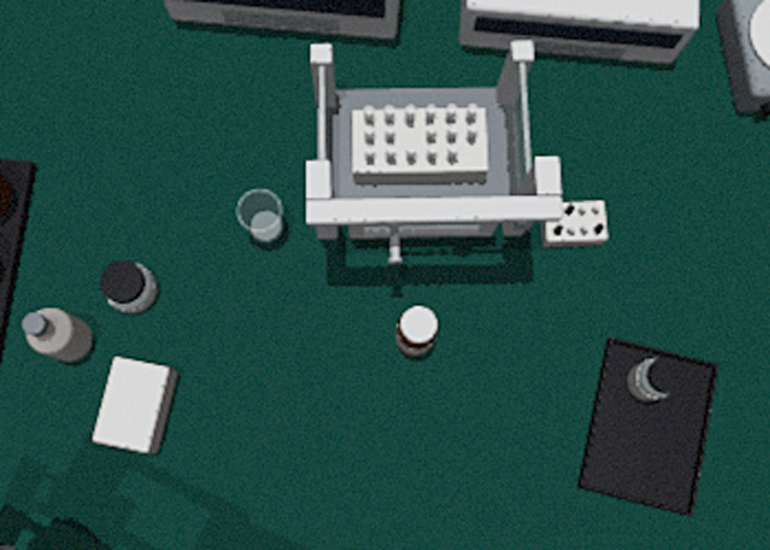

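Pictures: the scene crop shows the bottle at about (328,200) and the lever peg at (405,198). The top crop shows the peg at (395,250), the bottle at (417,330) and the free half of the tray at about (640,460). The rail fit puts the bay at (0.635, 0.054) with a yaw of 6.25°. I'll move the bottle now.

```bash
cat >> h.py <<'E'
BO=np.array([.6353,.0538,0]); BY=np.radians(6.25)
def down(yaw): return (R.from_euler('z',yaw)*R.from_euler('x',np.pi)).as_quat()
E
python3 - <<'E'
from h import *
q=down(BY); b=[.477,.0505]; qt=down(np.radians(-8.9)); t=[.328,-.286]
print(solve_ik([*b,.056],q),solve_ik([*t,.056],qt))
manip.move_ptp([*b,.20],q); st()
manip.move_l([*b,.056]); st()
manip.close_gripper(25); st()
manip.move_l([b[0]-.02,b[1],.17],speed=.2)
manip.move_ptp([*t,.17],qt); st()
manip.move_l([*t,.075],speed=.15); manip.move_l([*t,.0615],speed=.04); st()
f=eyes.grab_frame("top"); cv2.imwrite("pics/p1.png",cv2.resize(f["img"][150:350,340:560],None,fx=2.5,fy=2.5))
E
```

```text
[-3.97165712e-02  2.73148237e-01  1.92740533e+00 -4.44089210e-16
  9.41039089e-01  1.42199668e+00] [-8.77259396e-01  2.14191462e-01  2.01618694e+00 -4.44089210e-16
  9.11214254e-01  8.48871234e-01]
t 3.5333 tcp [0.477  0.0512 0.2   ] F [-0.3  0.5  0.4] op 0.09396457029338323
t 4.6417 tcp [0.4777 0.0506 0.0566] F [0.1 0.1 0.7] op 0.09395116527050079
t 5.35 tcp [0.477  0.0505 0.0561] F [-0.2  0.6  1.9] op 0.05334673240764248
t 7.425 tcp [ 0.3284 -0.2852  0.1696] F [ 0.   0.3 -2.6] op 0.053674453934328965
t 8.6917 tcp [ 0.3279 -0.2859  0.0613] F [-0.5  0.6 -1.9] op 0.05321207189195864
```

View pics/p1.png

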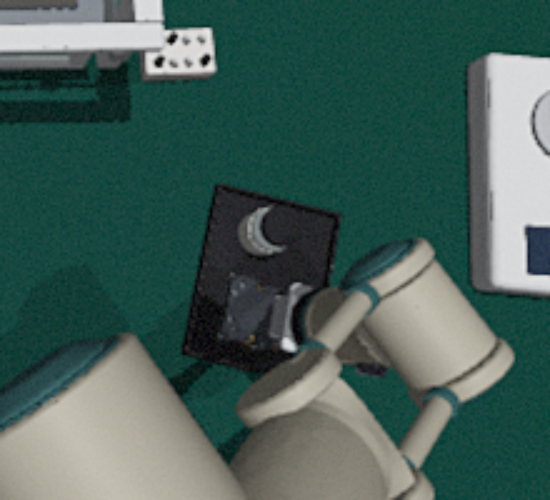

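The gripper is over the free half of the tray at about (265,310), and the jar at (262,230) is untouched. Next I lower to contact, release, and check the IK for the peg sequence.

```bash
python3 - <<'E'
from h import *
t=[.328,-.286]
for z in (.0602,.0590):
    if telemetry.read_wrist_force()[2]>1: break
    manip.move_l([*t,z],speed=.02); st()
manip.let_go(); manip.hold(.2); manip.move_l([*t,.21],speed=.25)
st()
E
cat >> h.py <<'E'
H=np.array([0,.110,0])
def tool(yaw,lean,flip=0): # yaw,lean rel. bay; fingers down & into the bay
    z=np.array([np.sin(lean),0,-np.cos(lean)]); x=np.array([np.cos(lean),0,np.sin(lean)])
    if flip: x=-x
    return R.from_euler('z',BY+yaw)*R.from_matrix(np.c_[x,np.cross(z,x),z])
def w(p): return BO+R.from_euler('z',BY).apply(p)
def peg(th,la,out=0):
    p=np.array([-14-45-out, -165+100*np.cos(la), 165-100*np.sin(la)])/1e3
    return H+R.from_euler('z',-th).apply(p)
def peg_pose(th,la,lean,out=0,back=0):
    r=tool(-th,lean); return w(peg(th,la,out))+r.apply([0,0,manip.tcp_to_grasp-back]), r.as_quat()
E
python3 - <<'E'
from h import *
print(peg_pose(0,0,.7))
for lean in (35,42,48):
    L=np.radians(lean)
    for th,la,b in ((0,0,.1),(0,0,0),(0,.38,0),(.4,.38,0),(.75,.38,0),(.75,0,0),(.75,0,.1)):
        q=solve_ik(*peg_pose(th,la,L,0,b)); print(lean,th,la,b,None if q is None else np.round(q,2))
f=eyes.grab_frame("top"); cv2.imwrite("pics/p2.png",cv2.resize(f["img"][100:350,260:560],None,fx=2,fy=2))
E
```

```text
t 8.9917 tcp [ 0.328  -0.286   0.0602] F [ 0.1  0.6 -2.8] op 0.05316578219368481
t 9.2417 tcp [ 0.3282 -0.2861  0.06  ] F [-1.   2.2  6.9] op 0.05340144977905558
t 10.9833 tcp [ 0.3274 -0.2853  0.209 ] F [ 0.5  0.4 -0.2] op 0.09468516223858864
(array([0.58379097, 0.09342791, 0.15062097]), array([ 0.93797585,  0.05120944,  0.34238791, -0.0186929 ]))
35 0 0 0.1 [-0.02 -0.11  2.06  0.14  0.59  1.35]
35 0 0 0 [-0.    0.08  2.11  0.19  0.34  1.3 ]
35 0 0.38 0 [-0.02  0.14  2.17  0.32  0.24  1.15]
35 0.4 0.38 0 None
35 0.75 0.38 0 None
35 0.75 0 0 None
35 0.75 0 0.1 None
42 0 0 0.1 [-0.05 -0.15  2.19  0.28  0.39  1.2 ]
42 0 0 0 [-0.01  0.08  2.22  0.6   0.14  0.88]
42 0 0.38 0 None
42 0.4 0.38 0 None
42 0.75 0.38 0 None
42 0.75 0 0 None
42 0.75 0 0.1 None
48 0 0 0.1 [-0.07 -0.16  2.3   0.66  0.22  0.8 ]
48 0 0 0 [-0.02  0.09  2.31  2.3   0.13 -0.82]
48 0 0.38 0 [-0.05  0.17  2.37  2.66  0.26 -1.21]
48 0.4 0.38 0 None
48 0.75 0.38 0 None
48 0.75 0 0 [ 0.62  0.27  2.04 -1.12  0.9  -2.67]
48 0.75 0 0.1 None
```

```bash
python3 - <<'E'
from h import *
def pp(th,la,lean,dy,flip,b=0):
    r=tool(-th+dy,np.radians(lean),flip); return w(peg(th,la))+r.apply([0,0,manip.tcp_to_grasp-b]), r.as_quat()
for flip in (0,1):
  for lean in (20,25,30,35,40,45,50):
    s=""
    for th in (0,.15,.3,.45,.6,.75):
        q=solve_ik(*pp(th,.36,lean,0,flip)); s+=f"{th}:{'-' if q is None else np.round(q,1).tolist()} "
    print(flip,lean,s)
E
```

```text
0 20 0:[0.0, 0.2, 1.9, 0.1, 0.7, 1.4] 0.15:[0.1, 0.2, 1.9, -0.1, 0.7, 1.7] 0.3:[0.1, 0.2, 1.9, -0.2, 0.7, 2.0] 0.45:[0.2, 0.2, 1.9, -0.3, 0.7, 2.3] 0.6:[0.3, 0.2, 1.9, -0.3, 0.8, 2.5] 0.75:- 
0 25 0:[-0.0, 0.2, 2.0, 0.1, 0.5, 1.4] 0.15:[0.1, 0.2, 2.0, -0.1, 0.5, 1.8] 0.3:[0.2, 0.2, 2.0, -0.3, 0.6, 2.1] 0.45:[0.2, 0.2, 2.0, -0.4, 0.6, 2.4] 0.6:[0.3, 0.2, 2.0, -0.5, 0.7, 2.7] 0.75:- 
0 30 0:[-0.0, 0.1, 2.1, 0.2, 0.4, 1.3] 0.15:[0.1, 0.1, 2.1, -0.2, 0.4, 1.8] 0.3:[0.2, 0.2, 2.1, -0.4, 0.4, 2.3] 0.45:[0.3, 0.2, 2.1, -0.6, 0.6, 2.6] 0.6:- 0.75:- 
0 35 0:[-0.0, 0.1, 2.2, 0.3, 0.2, 1.2] 0.15:[0.1, 0.1, 2.2, -0.3, 0.2, 2.0] 0.3:[0.2, 0.1, 2.2, -0.7, 0.4, 2.6] 0.45:- 0.6:- 0.75:- 
0 40 0:[-0.0, 0.1, 2.2, 0.9, 0.1, 0.6] 0.15:[0.1, 0.1, 2.2, -0.9, 0.1, 2.6] 0.3:- 0.45:- 0.6:- 0.75:- 
0 45 0:[-0.0, 0.1, 2.3, 2.4, 0.1, -0.9] 0.15:[0.1, 0.1, 2.3, 4.0, 0.2, -2.3] 0.3:- 0.45:- 0.6:- 0.75:[0.6, 0.3, 2.1, -1.1, 0.8, -2.7] 
0 50 0:[-0.1, 0.2, 2.4, 2.7, 0.3, -1.3] 0.15:[0.1, 0.2, 2.4, 3.6, 0.3, -1.9] 0.3:[0.3, 0.2, 2.4, 4.2, 0.4, -2.2] 0.45:- 0.6:- 0.75:- 
1 20 0:[0.0, 0.2, 1.9, 0.1, 0.7, -1.7] 0.15:[0.
[... 654 characters left out ...]
.1, 2.2, 0.3, 0.2, -2.0] 0.15:[0.1, 0.1, 2.2, -0.3, 0.2, -1.1] 0.3:[0.2, 0.1, 2.2, -0.7, 0.4, -0.6] 0.45:[0.3, 0.2, 2.1, -0.8, 0.5, -0.2] 0.6:[0.4, 0.2, 2.1, -0.9, 0.6, -0.0] 0.75:[0.5, 0.3, 2.0, -0.8, 0.8, 0.1] 
1 40 0:[-0.0, 0.1, 2.2, 0.9, 0.1, -2.6] 0.15:[0.1, 0.1, 2.2, -0.9, 0.1, -0.5] 0.3:[0.2, 0.2, 2.2, -1.2, 0.3, -0.1] 0.45:[0.4, 0.2, 2.2, -1.1, 0.5, 0.1] 0.6:[0.5, 0.2, 2.1, -1.1, 0.6, 0.2] 0.75:[0.5, 0.3, 2.0, -1.0, 0.8, 0.3] 
1 45 0:[-0.0, 0.1, 2.3, 2.4, 0.1, 2.2] 0.15:[0.1, 0.1, 2.3, 4.0, 0.2, 0.9] 0.3:- 0.45:- 0.6:- 0.75:[0.6, 0.3, 2.1, -1.1, 0.8, 0.5] 
1 50 0:[-0.1, 0.2, 2.4, 2.7, 0.3, 1.8] 0.15:[0.1, 0.2, 2.4, 3.6, 0.3, 1.3] 0.3:[0.3, 0.2, 2.4, 4.2, 0.4, 0.9] 0.45:- 0.6:- 0.75:-
```

View pics/p2.png

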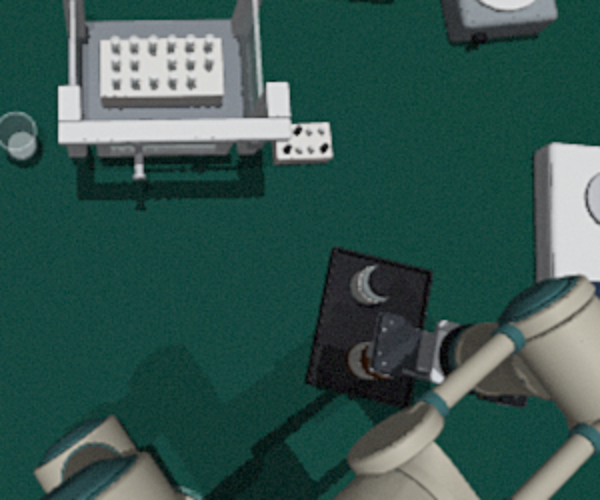

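The bottle stands in the tray at about (365,362) and the jar is untouched. I'll go to the pre-grasp pose above the peg and check with the wrist camera.

```bash
cat >> h.py <<'E'
def peg_pose(th,la,lean,out=0,back=0):
    r=tool(-th,np.radians(lean),1); return w(peg(th,la,out))+r.apply([0,0,manip.tcp_to_grasp-back]), r.as_quat()
E
python3 - <<'E'
from h import *
manip.move_ptp(*peg_pose(0,0,35,0,.11)); manip.hold(.2); st()
p=np.array(telemetry.read_tcp_pos()); r=R.from_quat(telemetry.read_tool_rot())
f=eyes.grab_frame("wrist"); M=np.array(f["mount"]); print(M.round(3).tolist())
cv2.imwrite("pics/w1.png",f["img"])
v,u=np.nonzero(f["z_map"]>0); z=f["z_map"][v,u]; K=f["K"]
c=np.c_[(u-K[0,2])*z/K[0,0],(v-K[1,2])*z/K[1,1],z]@M[:3,:3].T+M[:3,3]
b=R.from_euler('z',-BY).apply(r.apply(c)+p-BO)*1e3   # bay frame, mm
s=b[(b[:,2]>155)&(b[:,2]<182)&(b[:,0]<-25)&(b[:,0]>-85)&(abs(b[:,1]-45)<25)]
print(len(s),s.mean(0),np.percentile(s,[1,10,50,90,99],axis=0).round(1).tolist())
for x0 in range(-80,-25,6):
    k=s[abs(s[:,0]-x0)<3]
    if len(k): print(x0,len(k),k[:,1].min().round(1),k[:,1].max().round(1),k[:,2].max().round(1))
for n in("latch_peg",):
    for d in eyes.cut_out(n,"wrist")[:2]: print(d["score"],d["box"])
E
```

```text
t 13.4833 tcp [0.5199 0.0861 0.2397] F [-0.4 -0.2 -0.2] op 0.09355146421800174
[[0.0, -0.966, -0.259, 0.073], [1.0, 0.0, -0.001, 0.001], [0.001, -0.259, 0.966, -0.178], [0.0, 0.0, 0.0, 1.0]]
588 [-62.35513569  45.87755605 168.46540409] [[-79.8, 38.2, 157.6], [-79.2, 40.8, 162.4], [-67.0, 45.8, 169.8], [-34.9, 51.1, 171.8], [-25.8, 54.1, 173.8]]
-80 227 37.5 54.1 174.4
-74 46 37.4 54.1 174.3
-68 39 40.0 51.5 172.3
-62 47 40.0 51.6 171.4
-56 43 39.9 51.7 171.7
-50 43 40.8 51.8 171.5
-44 42 40.7 51.9 171.4
-38 41 40.7 52.0 171.4
-32 37 40.6 51.1 171.6
-26 23 40.5 51.1 171.6
0.62 [234.9, 212.9, 179.9, 58.5]
```

View pics/w1.png

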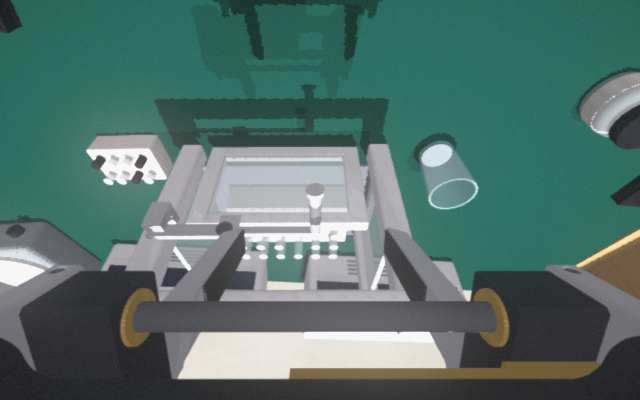

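The wrist view shows the peg (315,190) centred between the fingers, with its knob towards the robot. It sits within 1 mm in y and about 2 mm further out than predicted. I'll correct for that and work the latch.

```bash
cat >> h.py <<'E'
BO=BO+R.from_euler('z',BY).apply([-.002,.0008,0])
E
python3 - <<'E'
from h import *
p,q=peg_pose(0,0,35); manip.move_l(p,q,speed=.08); st()
manip.close_gripper(20); st()
assert .009<telemetry.read_opening()<.016
for la in (.12,.25,.37):
    p,q=peg_pose(0,la,35); manip.move_l(p,q,speed=.05); st()
for th in (.05,.1,.18):
    p,q=peg_pose(th,.37,35); manip.move_l(p,q,speed=.04); st()
    if np.linalg.norm(telemetry.read_wrist_force())>25: print("stop");break
f=eyes.grab_frame("scene"); cv2.imwrite("pics/s2.png",cv2.resize(f["img"][120:340,200:480],None,fx=2.4,fy=2.4))
E
```

```text
t 15.0917 tcp [0.5805 0.0939 0.1502] F [ 0.4 -0.3  0.4] op 0.09391069846665184
t 16.325 tcp [0.5802 0.0936 0.1495] F [-1.5 -1.7  0.6] op 0.011591625278553577
t 16.7167 tcp [0.5803 0.093  0.1373] F [-2.4 -4.9  1.7] op 0.011322281810051077
t 17.125 tcp [0.5808 0.0907 0.125 ] F [-2.3 -3.4  3.2] op 0.011294859230950758
t 17.5167 tcp [0.5813 0.0874 0.1136] F [-1.2  1.5  1.2] op 0.01189030180968271
t 17.8917 tcp [0.5776 0.0897 0.1139] F [-0.7  0.5  1.3] op 0.011461626116924313
t 18.275 tcp [0.5741 0.0918 0.1138] F [0.4 2.9 1.2] op 0.011389442753666355
t 18.7833 tcp [0.5686 0.0959 0.1137] F [0.8 3.3 1.1] op 0.011550915560253098
```

View pics/s2.png

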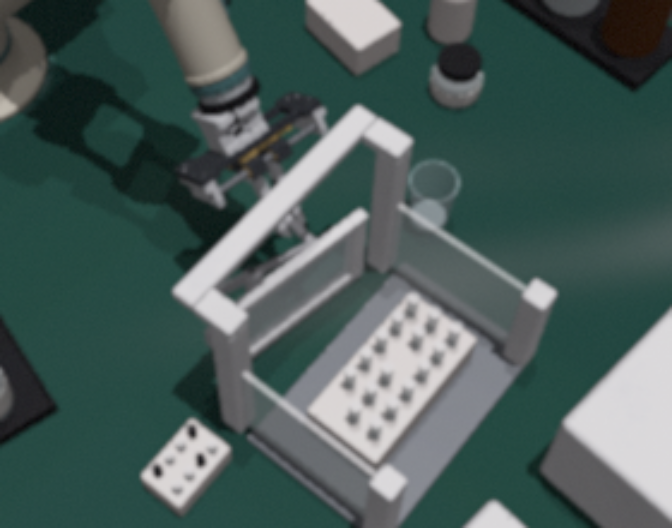

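The gate is ajar: its free edge at about (250,340) has come away from the post. The forces are only a few N, so I keep swinging.

```bash
python3 - <<'E'
from h import *
for th,l in ((.28,35),(.38,36),(.48,37.5),(.58,39),(.68,40)):
    p,q=peg_pose(th,.37,l)
    manip.move_l(p,q,speed=.04); st()
    if np.linalg.norm(telemetry.read_wrist_force())>25: print("stop");break
p,q=peg_pose(th,.02,l); manip.move_l(p,q,speed=.06); st()
f=eyes.grab_frame("scene"); cv2.imwrite("pics/s3.png",cv2.resize(f["img"][120:340,200:480],None,fx=2.4,fy=2.4))
E
```

```text
t 19.325 tcp [0.5622 0.1017 0.1137] F [1.9 4.5 0.4] op 0.011343110856287125
t 19.7583 tcp [0.5565 0.108  0.1139] F [3.1 4.6 0.2] op 0.011672718135028697
t 20.125 tcp [0.5519 0.1148 0.1141] F [ 5.3  3.  -0.8] op 0.011354987365384173
t 20.4833 tcp [0.5478 0.1218 0.1145] F [ 5.1  3.4 -0.1] op 0.011405064391526403
t 20.8417 tcp [0.5443 0.1292 0.1147] F [ 5.7  3.4 -1.3] op 0.011746715037983824
t 21.575 tcp [0.5478 0.1342 0.1494] F [6.5 2.4 0.4] op 0.011760681604591013
```

View pics/s3.png

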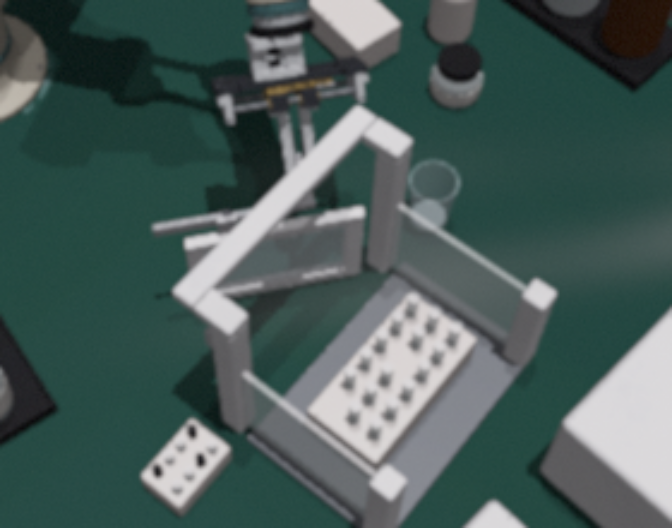

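The gate stands at about 0.68 and the bar is down again. I'll release the peg, back out, and push from inside with closed fingers.

```bash
python3 - <<'E'
from h import *
def fin(th,d,z,r=.205): return w(H+R.from_euler('z',-th).apply([d,-r,0])+[0,0,z])
Q=tool(0,0,1).as_quat()
manip.let_go(); p,q=peg_pose(.68,.02,40,0,.12); manip.move_l(p,q,speed=.2); st()
p2=w([-.20,-.0,.30]); manip.move_ptp(p2,Q); manip.close_gripper(10)
manip.move_l(fin(.68,.034,.30,.21),Q,speed=.25); st()
manip.move_l(fin(.68,.034,.11,.21),speed=.12); st()
for th in (.68,.8,.95,1.1,1.25,1.4,1.55,1.67):
    manip.move_l(fin(th,.019,.11),speed=.1); st()
    if np.linalg.norm(telemetry.read_wrist_force())>25: print("stop");break
manip.move_l(fin(th,.07,.11),speed=.15)
c=fin(th,.07,.28); manip.move_l(c,speed=.25)
manip.move_l([.30,-.05,.30],speed=.25); st()
f=eyes.grab_frame("scene"); cv2.imwrite("pics/s4.png",cv2.resize(f["img"][100:350,130:480],None,fx=2.2,fy=2.2))
g=eyes.grab_frame("top"); cv2.imwrite("pics/t4.png",cv2.resize(g["img"][70:320,150:500],None,fx=2.2,fy=2.2))
for fr in (f,g):
    p=(pts(fr,np.ones((400,640),bool))-BO); b=R.from_euler('z',-BY).apply(p)*1e3-[0,110,0]
    s=b[(b[:,2]>100)&(b[:,2]<185)&(b[:,0]<-60)&(b[:,0]>-270)&(abs(b[:,1])<90)]
    print(len(s),np.percentile(s,[1,50,99],axis=0).round())
    k=s[(abs(s[:,1])<45)]; print(cv2.fitLine(k[:,:2].astype(np.float32),cv2.DIST_HUBER,0,.01,.01).ravel())
E
```

```text
t 23.6833 tcp [0.4814 0.1758 0.2399] F [ 0.  -0.9 -1.1] op 0.09401759282806207
t 27.325 tcp [ 0.5355 -0.031   0.2995] F [-0.9  0.6 -0.5] op 0.0007810276373786143
t 29.0583 tcp [ 0.5369 -0.0314  0.1107] F [ 0.1 -0.1  0.4] op 0.0006303679598531655
t 29.3667 tcp [ 0.5258 -0.0183  0.1102] F [0.  0.2 0.3] op 0.0003489765594424331
t 29.7667 tcp [ 0.505  -0.0062  0.1101] F [ 0.4  0.7 -0. ] op 0.0004976419058071052
t 30.225 tcp [0.4806 0.0133 0.1101] F [-0.  -0.7 -0.1] op 0.0007564827194886149
t 30.6833 tcp [0.4597 0.036  0.1101] F [ 0.2 -0.4  0.6] op 0.0007200109130675466
t 31.1417 tcp [0.4428 0.0612 0.11  ] F [-0.2  0.7  0.1] op 0.00027965819442699177
t 31.6 tcp [0.4296 0.0888 0.11  ] F [-0.  -0.2 -0.6] op 0.000594798439824767
t 32.0583 tcp [0.4206 0.1182 0.11  ] F [ 0.8  1.1 -0.2] op 0.00040984459581633044
t 32.4583 tcp [0.4165 0.1425 0.1099] F [-0.4  0.3 -0.4] op 0.00020874303881333016
t 34.675 tcp [ 0.3    -0.0496  0.2994] F [ 0.3  1.1 -0.5] op 0.0008728409276441739
536 [[-237.    4.  101.]
 [-158.   27.  149.]
 [ -62.   52.  178.]]
[   0.98570776   -0.16846417 -148.16943      21.715813  ]
473 [[-235.    8.  120.]
 [-149.   32.  152.]
 [ -61.   58.  178.]]
[   0.9898948    -0.14180349 -140.02402      28.90235   ]
```

View pics/s4.png

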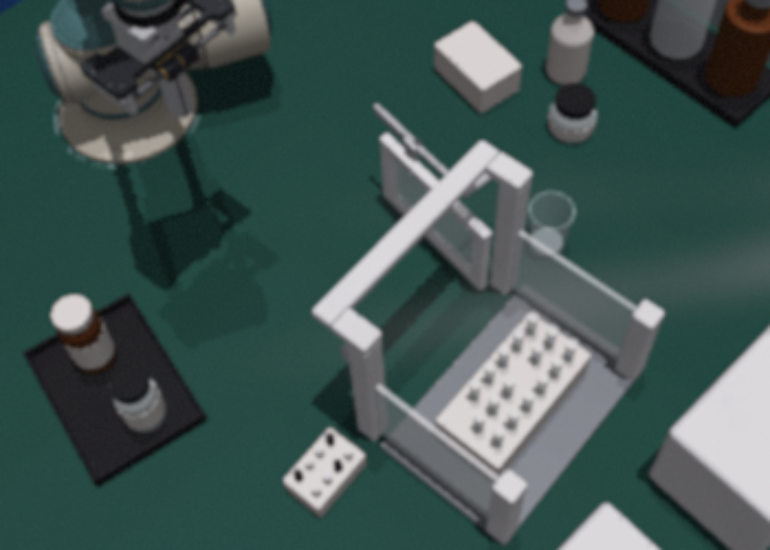

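View pics/t4.png

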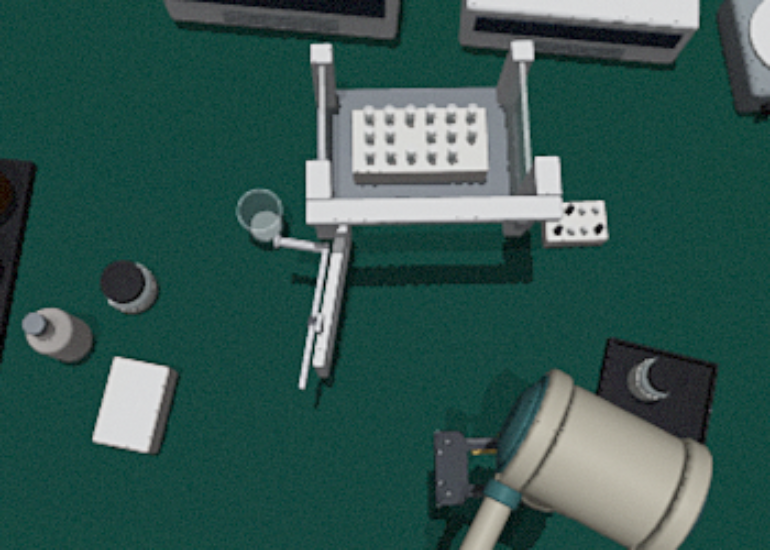

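In both pictures the gate stands past square, at about 1.7 rad: scene (435,210), top (330,300). The bar lies parallel to the gate top, so it is down. The amber bottle is upright in the tray at scene (82,335), the other items haven't moved, and the arm is clear.

```bash
python3 -c "
from h import *
print(workorder.job_done())"
```

```text
the job is handed in; nothing more can be done
None
```

The job is handed in: the amber bottle stands upright in the spill tray, the gate is open past square (about 1.7 rad) with the latch bar down, the other glassware and boxes show no shift in the final pictures, and the last motion ended at 34.7 s of the 72 s allowed.

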